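# Latch the blue tube rack on its shaker

### The arm

A 6-joint arm with a two-finger parallel gripper is mounted at the origin on the work surface. World frame = base frame: x ahead of the robot, y to its left, z up, the work surface at z = 0. Lengths are in mm, angles in rad, forces in N, time in s.
With the tool pointing down it reaches from about 400 to 925 mm from the base axis. Payload 12.5 kg.
Tool frame: the origin (TCP) lies midway between the tips of the shut fingers; the grasp point (between the pads) lies 19 mm behind it (env.tcp_to_grasp is the distance from the TCP to the grasp point, in mm); z points along the fingers, y is the line along which they close (so a half turn about z gives the same grasp; the last joint's range is limited). The gripper opens to 95 mm and grips with 3 to 60 N. Pads are 20 mm wide; open, the fingers measure 119 mm over their backs; the gripper's body (75 mm by 180 mm) begins 59 mm behind the grasp point.
Start: joints at [1.186, 0.491, 1.559, -0, 1.092, -0.106], TCP at [171.984, 600.89, 214.661] pointing down, gripper open.
Joint ranges: [-3.1, 3.1], [-0.84, 2.19], [0.05, 2.79], [-1.13, 4.28], [0.06, 2.93], [-2.69, 2.69]. Speed limits (rad/s): [2.22, 2.22, 2.79, 3.14, 3.14, 3.14].

### API

Orientations are given as [roll, pitch, yaw] about the fixed x, y, z axes, in that order (R = Rz(yaw) Ry(pitch) Rx(roll)).
In Python, from cell import env gives the robot as it stands. The module is installed in compiled form; this text tells all that it offers.
- The arm moves only by the tool step_arm, never from a script. Its argument "plan" is a list that holds one entry, the list of rows, each a list of 5 numbers: the shift along the tool's x, y, z in mm, then the turn about the tool's z in degrees, then the opening, from -1 (shut) to 1 (fully open). A call has 1 to 8 rows; each row is the pose to reach, as a shift and turn from the pose commanded when the call began, along the tool's axes at that moment; what a row does not reach only later rows make up. A row lasts 1/12 s, in which the tool goes at most 41.7 mm and 7.16 degrees, less where a joint would pass 70% of its speed; a pose out of reach is approached as far as the arm can. A call with a gripper value outside its range is refused whole. The fingers move at their own pace and stop on an object; the grip force is fixed at half the most. Time passes only in rows, so rows that repeat a pose let the fingers close. It gives the time, the measured TCP pose, the force, the opening and the grip force at its end, in the units of the state.
- env.state(): the state, without advancing time (a new reading comes with each control period).
- env.read_camera(name): name is "side" or "top" or "wrist"; returns the picture (384x512x3 uint8, blue, green, red); there is no depth.
- env.get_calibration(name): a dict with "K" (3x3 intrinsics, pixels), "D" ([k1, k2, p1, p2, k3] as OpenCV has them; the pictures are not rectified), "extrinsics" (4x4, takes a point from world to camera coordinates). Camera axes: x right, y up, looking along -z (the intrinsics and any distortion apply to the point x, -y, -z); pixel columns grow to the right and rows downward; lengths in mm; the calibration is good to about 2 mm. A picture is of the moment at which its call begins: read the wrist's pose just before it. get_calibration takes no time and is no camera call; for the wrist camera it gives the pose at the moment of the call.
- env.job_done(): hands the job in; it is judged then, once.
The state is a dict: "t": time; "joints": joint angles; "qvel": joint speeds; "tau": joint torques, N m; "eef_pos": TCP position; "tcp_rot": TCP orientation; "ft_force": force on the tool from outside, world axes, zero at the start; "moment": the same for the moment, N m; "opening": opening from 0.0 (shut) to 1.0 (fully open); "grip_force": force on a finger pad.
Only numpy, scipy, OpenCV 4.12 (cv2) and the standard library are available. Lean on these libraries where they do the work, as an engineer would, in place of code of your own. Each camera call takes 0.05 s, during which the arm holds its last target. There are 200 camera calls.

### The job

Secure the blue tube rack for shaking: take the yellow knob of the hold-down bar on the shaker that carries the blue rack, lift and swing the bar over the lip of its keeper, and let it drop fully home in the keeper's notch, across the rack. Keep the blue rack standing in its place, leave the bar of the other shaker (red rack) where it is, and let go of the knob.

Things in the scene. Friction and masses are not known exactly. Their poses are not given: they have to be found in the camera images.
- blue_notch (a point): Keeper notch on the blue rack's shaker (fixed white box): where the bar's centreline lies when home. z up, +x over the rack to the bar's pivot post at (135,0,0) mm. Keeper: dark plate 12 mm thick; notch 36 mm wide in y, floor z -5; low lip at y 18 to 28, top z +9; tall stop at y -18 to -28, top z +25. Both block the bar. Bar parks out on the +y side. Home, the knob point is at (-40,0,28) mm.
- blue_knob (a point): Yellow knob (upright, 20 mm wide, 40 tall; point on its axis, 17 mm under its top) on the free end of the 10 mm square steel bar: 175 mm along the bar from the pivot, 28 mm above the bar's centreline. x: along the bar to the pivot; z up. The bar swings sideways on its post (light friction; parked level, 0.65 to 1.2 rad out) and lifts up to 0.8 rad about the pivot, 2 N; released, it falls level.
- red_knob (a point): The same yellow knob on the other, identical shaker, which carries the red rack. Its bar is also swung out, and stays so.
- blue_rack: Blue rack with 24 white-capped tubes, 76 x 116 x 47 mm, loose on the shaker's platform (65 mm above the table); origin at the centre of its underside, z up. The home bar crosses it 8 mm above the caps.
There are look-alikes about, which are no part of the job. Of the things that look like the blue_rack, the middle-sized one is meant.

How it is judged (in metres and radians):
On the way:
1. the lifted bar is above the keeper's notch (knob within 35 mm sideways of its home line, raised 17 mm or more) (z of blue_knob in the frame of blue_notch above 0.045 m and y of blue_knob in the frame of blue_notch below 0.035 m), for 0.04 s.
At the end, for the whole second after the job is handed in: The bar lies home in the notch of the blue rack's keeper (knob within 6 mm of its home height and within 26 mm sideways of its home line), the blue rack is upright within 25 mm of where it stood, and the red rack's bar is within 30 mm of where it was (z of blue_knob in the frame of blue_notch below 0.034 m and y of blue_knob in the frame of blue_notch between -0.026 and 0.026 m and distance of blue_rack from where it was at the start of the episode below 0.025 m and angle between blue_rack's own z axis and vertical below 0.15 rad and distance of red_knob from where it was at the start of the episode below 0.03 m); the robot touches nothing.
It fails at once if the bar of the shaker with the red rack is moved by more than 30 mm (distance of red_knob from where it was at the start of the episode above 0.03 m).
It fails at once if the blue rack is shoved more than 25 mm or tipped (distance of blue_rack from where it was at the start of the episode above 0.025 m or angle between blue_rack's own z axis and vertical above 0.3 rad).
It also fails if it takes over 37 s, if anything falls off the work surface, if the arm or the gripper's body presses on something with over 40 N, if the wrist force passes 120 N, or if a joint passes its speed limit or range.

## Working session

There is one attempt and no reset: what is moved stays moved. The work goes in short steps, Python scripts to look and compute and a tool call to move; the robot and the scene stay as the last step left them, time stands still between calls to the robot, and variables do not carry over. Pictures are saved under pics/ and viewed, at most 10 in all, crops included, and the job is handed in when it is done.

Besides the shell and the picture viewer there is one more tool, called as name([rows], argument=value, ...), one row to a line, values as JSON. step_arm: Moves the arm, as the interface text tells. Its arguments: {"type":"object","properties":{"plan":{"type":"array"}},"required":["plan"]}

```bash
mkdir -p pics; cat > h.py <<'E'
import numpy as np,cv2
from cell import env
def shot(n,f):
    c=env.get_calibration(n); im=env.read_camera(n); cv2.imwrite('pics/'+f,im); return im,c
def ray(c,u,v):
    K=np.array(c['K'],float);D=np.array(c['D'],float);E=np.array(c['extrinsics'],float)
    p=cv2.undistortPoints(np.array([[[u,v]]],float),K,D)[0,0]
    d=E[:3,:3].T@np.array([p[0],-p[1],-1.]); o=-E[:3,:3].T@E[:3,3]
    return o,d/np.linalg.norm(d)
def atz(c,u,v,z):
    o,d=ray(c,u,v); return o+d*(z-o[2])/d[2]
def proj(c,P):
    E=np.array(c['extrinsics'],float);q=E[:3,:3]@np.array(P,float)+E[:3,3]
    return cv2.projectPoints(np.array([[q[0],-q[1],-q[2]]]),np.zeros(3),np.zeros(3),np.array(c['K'],float),np.array(c['D'],float))[0].ravel()
def tri(c1,p1,c2,p2):
    A=np.zeros((3,3));b=np.zeros(3)
    for c,p in((c1,p1),(c2,p2)):
        o,d=ray(c,*p);M=np.eye(3)-np.outer(d,d);A+=M;b+=M@o
    return np.linalg.solve(A,b)
E
python3 - <<'E'
from h import *
a,_=shot('top','top1.png');b,_=shot('side','side1.png')
s=env.state();print(s['t'],s['eef_pos'],s['tcp_rot'],s['opening'])
for n in('top','side'):
    c=env.get_calibration(n);print(n,-np.array(c['extrinsics'])[:3,:3].T@np.array(c['extrinsics'])[:3,3])
E
```

```text
0.1 [171.9103127  600.68417537 214.12670431] [-3.14063936e+00 -1.03092990e-04  2.86275549e+00] 1.001302259226992
top [ 265.012729    -46.3775301  1081.34319275]
side [225.64628009 513.96001147 780.39955013]
```

View pics/top1.png

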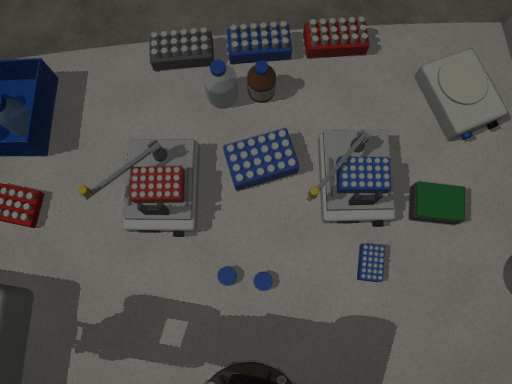

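View pics/side1.png

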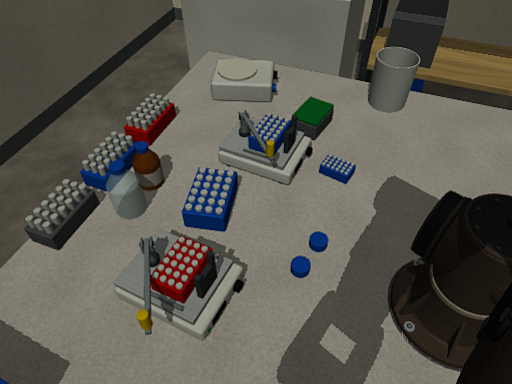

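The top view shows the blue-rack shaker at right: knob at about (314,192), post (362,146), keeper (365,198). In the side view its knob is at about (270,147). The red shaker is at left. I'll enlarge both views.

```bash
python3 - <<'E'
from h import *
a=cv2.imread('pics/top1.png')[120:230,300:400];b=cv2.imread('pics/side1.png')[100:190,215:315]
f=lambda x:cv2.resize(x,(400*1,int(x.shape[0]*4)),interpolation=cv2.INTER_CUBIC)
A,B=f(a),f(b);B=np.vstack([B,np.zeros((A.shape[0]-B.shape[0],400,3),np.uint8)])
cv2.imwrite('pics/c1.png',np.clip(np.hstack([A,B])*1.6,0,255).astype(np.uint8))
t=env.get_calibration('top');s=env.get_calibration('side')
print('knob',tri(t,(314,191),s,(270,147)))
for k,z in(('knob',140),('post',130),('keeper',110)):
    p={'knob':(314,191),'post':(362,146),'keeper':(365,198)}[k];print(k,atz(t,*p,z))
E
```

```text
knob [ 470.65820693 -179.28017366  150.3424876 ]
knob [ 475.16453176 -180.45702157  140.        ]
post [ 568.87267946 -298.79630707  130.        ]
keeper [ 456.73934837 -294.20635366  110.        ]
```

View pics/c1.png

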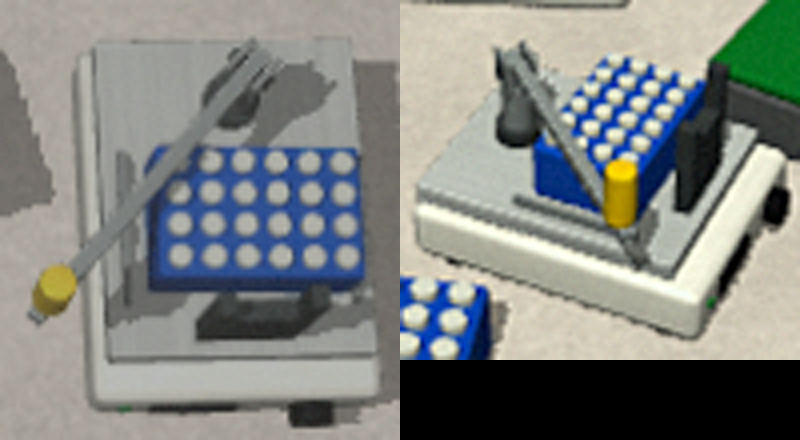

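```bash
python3 - <<'E'
from h import *
t=env.get_calibration('top');s=env.get_calibration('side')
T=lambda x,y:(300+(x-1.5)/4,120+(y-1.5)/4); S=lambda x,y:(215+(x-400-1.5)/4,100+(y-1.5)/4)
print('knobtop',tri(t,T(57,281),s,S(621,166)), atz(t,*T(57,281),170))
print('pivot',atz(t,*T(257,50),125),tri(t,T(257,50),s,S(511,60)))
for n,p in dict(tl=(95,42),tr=(350,40),bl=(109,357),br=(376,356)).items(): print(n,atz(t,*T(*p),65))
for n,p in dict(tl=(150,150),tr=(359,148),bl=(153,290),br=(365,289)).items(): print('rack',n,atz(t,*T(*p),105))
# keeper stop top z=150, lip top z=134
print('stop top',atz(t,*T(320,293),150),tri(t,T(320,293),s,S(720,68)));print('lip top',atz(t,*T(208,305),134),tri(t,T(208,303),s,S(692,125)))
E
```

```text
knobtop [ 469.35352019 -176.2662539   170.7629752 ] [ 470.82793181 -176.194504    170.        ]
pivot [ 602.32826368 -309.00563054  125.        ] [ 599.85693133 -310.62031951  120.84748655]
tl [ 635.96065001 -230.0822705    65.        ]
tr [ 625.55720978 -382.46904111   65.        ]
bl [ 448.28683528 -215.55050791   65.        ]
br [ 435.30486108 -368.50378957   65.        ]
rack tl [ 555.46184551 -245.78763767  105.        ]
rack tr [ 547.11929546 -364.25769555  105.        ]
rack bl [ 475.9645533  -237.39255993  105.        ]
rack br [ 466.38836427 -355.24415953  105.        ]
stop top [ 457.04375017 -316.59282701  150.        ] [ 454.54265156 -317.60943422  147.49902502]
lip top [ 459.06988249 -260.03024466  134.        ] [ 454.12245773 -257.94543015  145.58783763]
```

The crop shows the blue bar with its knob top at crop (57,281), the pivot end near (257,50), the keeper lip at left (208,305) and the stop at right (320,293). From these I get:
- Knob at (470,-176), with its point at z≈153.
- Pivot at about (594,-300), shaker yaw about -0.075, and the bar 0.71 rad out.

Next I'll move over there.

step_arm([
  [[-377, -308, -16, 20, 1], [-377, -308, -16, 20, 1], [-377, -308, -16, 20, 1], [-377, -308, -16, 20, 1], [-377, -308, -16, 20, 1], [-377, -308, -16, 20, 1], [-377, -308, -16, 20, 1], [-377, -308, -16, 20, 1]],
])

```text
t: 0.77
eef_pos: [362.6, 325.4, 225.6]
tcp_rot: [-3.142, -0.0, 2.514]
ft_force: [0.7, 0.4, 0.1]
opening: 1.0
grip_force: 0.0
```

```bash
cat >> h.py <<'E'
def to(p,ang):
    s=env.state();y=s['tcp_rot'][2];d=np.array(p)-s['eef_pos']
    x=np.array([np.cos(y),np.sin(y)]);yy=np.array([np.sin(y),-np.cos(y)])
    print(s['t'],np.round(s['eef_pos']),np.round(np.degrees(s['tcp_rot']),1),'shift',np.round([d[:2]@x,d[:2]@yy,-d[2],(np.degrees(y)-ang+180)%360-180],1),'n',np.linalg.norm(d)/41.7,'F',np.round(s['ft_force'],1))
E
python3 -c "
from h import *
to((470,-140,230),135)"
```

```text
0.7667 [363. 325. 226.] [-180.   -0.  144.] shift [-360.2 -313.7   -4.4    9. ] n 11.455207585432001 F [0.7 0.4 0.1]
```

step_arm([
  [[-360, -314, -4, 9, 1], [-360, -314, -4, 9, 1], [-360, -314, -4, 9, 1], [-360, -314, -4, 9, 1], [-360, -314, -4, 9, 1], [-360, -314, -4, 9, 1], [-360, -314, -4, 9, 1], [-360, -314, -4, 9, 1]],
])

```text
t: 1.43
eef_pos: [436.5, 0.3, 228.4]
tcp_rot: [3.141, 0.0, 2.357]
ft_force: [1.5, 0.4, -0.2]
opening: 1.001
grip_force: 0.0
```

```bash
python3 -c "
from h import *
to((470,-176,230),135)"
```

```text
1.4333 [436.   0. 228.] [180.   0. 135.] shift [-148.3 -101.    -1.6    0. ] n 4.304200652407998 F [ 1.5  0.4 -0.2]
```

step_arm([
  [[-148, -101, -2, 0, 1], [-148, -101, -2, 0, 1], [-148, -101, -2, 0, 1], [-148, -101, -2, 0, 1], [-148, -101, -2, 0, 1], [-148, -101, -2, 0, 1], [-148, -101, -2, 0, 1], [-148, -101, -2, 0, 1]],
])

```text
t: 2.1
eef_pos: [469.5, -172.5, 230.2]
tcp_rot: [-3.142, -0.001, 2.357]
ft_force: [0.4, 0.9, 0.4]
opening: 0.999
grip_force: 0.0
```

```bash
python3 - <<'E'
from h import *
to((470,-176,140),135)
im,c=shot('wrist','w1.png')
print(proj(c,(470,-176,170)),proj(c,(594,-300,125)))
h=cv2.cvtColor(im,cv2.COLOR_BGR2HSV);m=cv2.inRange(h,(20,130,60),(35,255,255))
n,_,st,ce=cv2.connectedComponentsWithStats(m);print([(s,x) for s,x in zip(st[1:],ce[1:]) if s[4]>50])
E
```

```text
2.1 [ 470. -173.  230.] [-1.800e+02 -1.000e-01  1.351e+02] shift [-2.8 -2.1 90.2  0.1] n 2.1637466122973965 F [0.4 0.9 0.4]
[248.6976648  212.19530255] [249.54292064 344.67902032]
[(array([238, 189,  23,  33, 606], dtype=int32), array([249.47854785, 205.2689769 ]))]
```

View pics/w1.png

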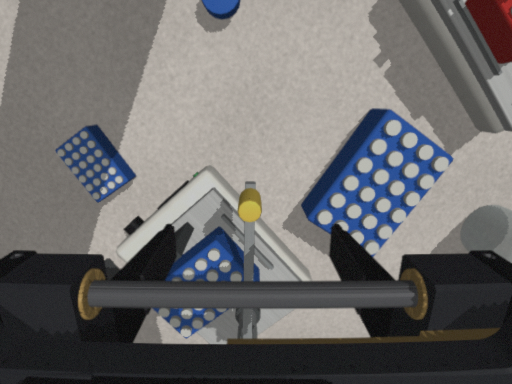

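The wrist view shows the knob top at (249,211), which matches the prediction (249,212). The bar runs straight down the image. I'll descend and grip.

step_arm([
  [[-3, -2, 30, 0, 0.6], [-3, -2, 60, 0, 0.4], [-3, -2, 80, 0, 0.3], [-3, -2, 92, 0, 0.3], [-3, -2, 92, 0, 0.3], [-3, -2, 92, 0, -1], [-3, -2, 92, 0, -1], [-3, -2, 92, 0, -1]],
])

```text
t: 2.82
eef_pos: [471.1, -177.0, 139.5]
tcp_rot: [3.141, 0.002, 2.357]
ft_force: [-0.2, 0.4, 0.6]
opening: 0.493
grip_force: 0.0
```

step_arm([
  [[0, 0, 0, 0, -1], [0, 0, 0, 0, -1], [0, 0, 0, 0, -1], [0, 0, 0, 0, -1]],
])

```text
t: 3.15
eef_pos: [470.7, -177.3, 138.6]
tcp_rot: [3.141, 0.0, 2.357]
ft_force: [0.5, 0.6, -0.6]
opening: 0.219
grip_force: 0.0
```

step_arm([
  [[0, 0, 0, 0, -1], [0, 0, 0, 0, -1], [0, 0, 0, 0, -1], [0, 0, 0, 0, -1]],
])

```text
t: 3.48
eef_pos: [470.6, -177.2, 138.4]
tcp_rot: [3.141, -0.0, 2.357]
ft_force: [0.1, 0.3, 1.6]
opening: 0.204
grip_force: 30.0
```

step_arm([
  [[-1, 0, -6, 0, -1], [-3, 0, -12, 0, -1], [-4, 0, -18, 0, -1], [-6, 0, -24, 0, -1], [-8, 0, -30, 0, -1], [-9, 0, -35, 0, -1], [-9, 0, -35, 0, -1], [-9, 0, -35, 0, -1]],
])

```text
t: 4.15
eef_pos: [477.5, -183.9, 173.8]
tcp_rot: [3.141, 0.002, 2.357]
ft_force: [3.5, -3.3, -4.3]
opening: 0.206
grip_force: 30.0
```

```bash
python3 - <<'E'
from h import *
s=env.state();print(np.round(s['eef_pos'],1),np.round(s['ft_force'],1),s['opening'])
P=np.array([593.5,-300.5]);p0=s['eef_pos'][:2];yaw=s['tcp_rot'][2]
v=p0-P;r=np.hypot(*v);a0=np.arctan2(v[1],v[0]);print(r,np.degrees(a0),np.degrees(yaw))
x=np.array([np.cos(yaw),np.sin(yaw)]);y=np.array([np.sin(yaw),-np.cos(yaw)])
for d in range(0,42,4):
    q=P+r*np.array([np.cos(a0+np.radians(d)),np.sin(a0+np.radians(d))])-p0;print(d,np.round([q@x,q@y],1))
im,c=shot('wrist','w2.png')
E
```

```text
[ 477.5 -183.9  173.8] [ 3.5 -3.3 -4.3] 0.20593587258508478
164.45305546080098 134.8665838727611 135.02054393034913
0 [ 0. -0.]
4 [ -0.4 -11.5]
8 [ -1.5 -22.9]
12 [ -3.5 -34.2]
16 [ -6.2 -45.3]
20 [ -9.8 -56.3]
24 [-14.  -66.9]
28 [-19.  -77.3]
32 [-24.8 -87.2]
36 [-31.1 -96.7]
40 [ -38.2 -105.8]
```

View pics/w2.png

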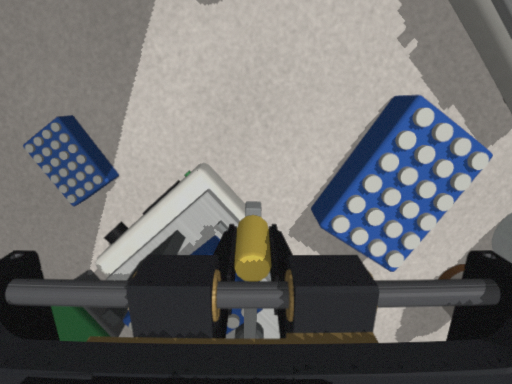

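The wrist view shows the knob held between the fingers around (253,245), with the bar lifted. Now I'll swing it along the arc.

step_arm([
  [[0, -6, 0, -2, -1], [-0.4, -11.5, 0, -4, -1], [-1.5, -23, 0, -8, -1], [-3.5, -34, 0, -12, -1], [-6, -45, 0, -16, -1], [-10, -56, 0, -20, -1], [-10, -56, 0, -20, -1]],
])

```text
t: 4.78
eef_pos: [443.3, -230.9, 173.2]
tcp_rot: [3.141, -0.002, 2.708]
ft_force: [-1.8, 1.1, 0.2]
opening: 0.205
grip_force: 30.0
```

```bash
python3 - <<'E'
from h import *
s=env.state();print(np.round(s['eef_pos'],1),np.round(s['ft_force'],1),s['opening'])
P=np.array([593.5,-300.5]);p0=s['eef_pos'][:2];yaw=s['tcp_rot'][2]
v=p0-P;r=np.hypot(*v);a0=np.arctan2(v[1],v[0]);print(r,np.degrees(a0),np.degrees(yaw))
x=np.array([np.cos(yaw),np.sin(yaw)]);y=np.array([np.sin(yaw),-np.cos(yaw)])
for d in (4,8,12,16,18,20,22):
    q=P+r*np.array([np.cos(a0+np.radians(d)),np.sin(a0+np.radians(d))])-p0;print(d,np.round([q@x,q@y],1))
E
```

```text
[ 443.3 -230.9  173.2] [-1.8  1.1  0.2] 0.20450713122878095
165.53681994946223 155.12554202815818 155.16115947368036
4 [ -0.4 -11.5]
8 [ -1.6 -23. ]
12 [ -3.6 -34.4]
16 [ -6.4 -45.6]
18 [ -8.1 -51.2]
20 [ -9.9 -56.6]
22 [-12. -62.]
```

step_arm([
  [[0, -6, 0, -2, -1], [-0.4, -11.5, 0, -4, -1], [-1.6, -23, 0, -8, -1], [-3.6, -34, 0, -12, -1], [-6, -46, 0, -16, -1], [-10, -57, 0, -20, -1], [-10, -57, 0, -20, -1], [-10, -57, 0, -20, -1]],
])

```text
t: 5.45
eef_pos: [428.0, -285.4, 173.0]
tcp_rot: [3.14, -0.004, 3.053]
ft_force: [-8.9, 1.5, 2.7]
opening: 0.21
grip_force: 30.0
```

```bash
python3 - <<'E'
from h import *
to((419,-287.5,138.5),175.7)
a,_=shot('top','top2.png');b,_=shot('side','side2.png')
a=a[120:270,290:430];b=b[80:200,205:325]
A=cv2.resize(a,(400,428),interpolation=3);B=cv2.resize(b,(400,400),interpolation=3);B=np.vstack([B,np.zeros((28,400,3),np.uint8)])
cv2.imwrite('pics/c2.png',np.clip(np.hstack([A,B])*1.6,0,255).astype(np.uint8))
E
```

```text
5.45 [ 428. -285.  173.] [179.9  -0.2 174.9] shift [ 8.7 -2.9 34.5 -0.8] n 0.8563323157076849 F [-8.9  1.5  2.7]
```

View pics/c2.png

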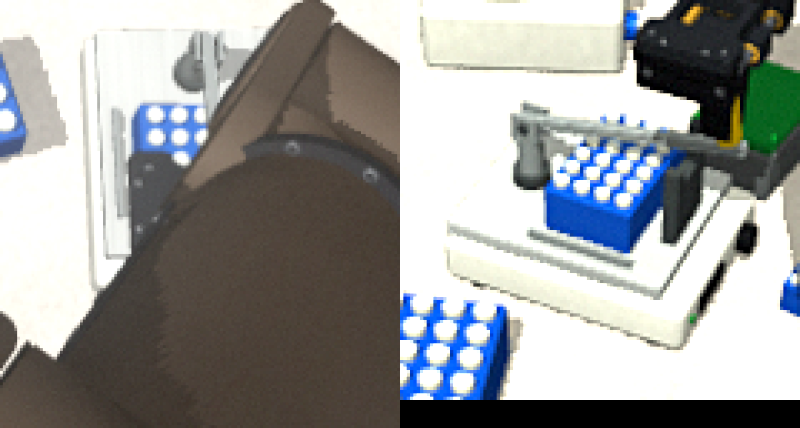

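The side view shows the bar lifted and lying across the blue rack above the keeper, with the knob still gripped. Next I lower it into the notch.

step_arm([
  [[3, -1, 6, -1, -1], [5, -2, 12, -1, -1], [7, -2, 18, -1, -1], [8, -2, 24, -1, -1], [9, -2, 30, -1, -1], [10, -2, 33, -1, -1], [10, -2, 33, -1, -1], [10, -2, 33, -1, -1]],
])

```text
t: 6.22
eef_pos: [419.4, -287.1, 140.0]
tcp_rot: [3.141, -0.0, 3.072]
ft_force: [-2.9, 0.7, 0.6]
opening: 0.205
grip_force: 30.0
```

step_arm([
  [[0, 0, 0, 0, 0.3], [0, 0, 0, 0, 0.3], [0, 0, 0, 0, 0.3], [0, 0, 0, 0, 0.3], [0, 0, 0, 0, 0.3], [0, 0, 0, 0, 0.3]],
])

```text
t: 6.72
eef_pos: [419.4, -287.3, 140.4]
tcp_rot: [3.142, 0.0, 3.072]
ft_force: [0.0, -0.7, 1.1]
opening: 0.569
grip_force: 0.0
```

step_arm([
  [[0, 0, -15, 0, 0.3], [0, 0, -35, 0, 0.3], [0, 0, -65, 0, 0.3], [0, 0, -100, 0, 0.3], [0, 0, -110, 0, 0.3], [0, 0, -110, 0, 0.3], [0, 0, -110, 0, 0.3]],
])

```text
t: 7.3
eef_pos: [419.2, -287.1, 250.0]
tcp_rot: [-3.141, 0.0, 3.072]
ft_force: [-0.3, -0.3, -0.3]
opening: 0.648
grip_force: 0.0
```

```bash
python3 - <<'E'
from h import *
to((419,-287.5,250),175.7)
w,c=shot('wrist','w3.png');b,s=shot('side','side3.png')
print(proj(c,(419,-287.5,170)),proj(s,(419,-287.5,153)))
B=cv2.resize(b[80:200,205:325],(400,384),interpolation=3)
cv2.imwrite('pics/c3.png',np.hstack([cv2.resize(w,(400,300)),B[:300]]))
E
```

```text
7.3 [ 419. -287.  250.] [-180.    0.  176.] shift [ 0.2 -0.4 -0.   0.3] n 0.01002713732694045 F [-0.3 -0.3 -0.3]
[250.94861789 200.24922244] [303.44452983 124.38981938]
```

View pics/c3.png

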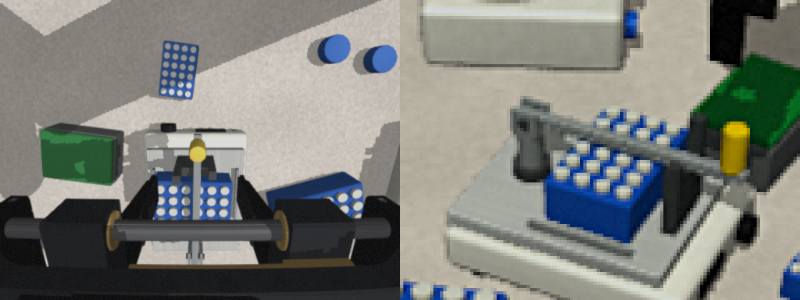

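The wrist view shows the bar across the rack with the knob free. The side view shows the bar level between lip and stop. I'll check the height by triangulating the knob top.

```bash
python3 - <<'E'
from h import *
c=env.get_calibration('wrist');s=env.get_calibration('side')
out=[]
for f in('w3','side3','side1'):
    im=cv2.imread(f'pics/{f}.png');h=cv2.cvtColor(im,cv2.COLOR_BGR2HSV);m=cv2.inRange(h,(20,130,60),(35,255,255))
    n,_,st,ce=cv2.connectedComponentsWithStats(m);print(f,[(list(a),b.round(1)) for a,b in zip(st[1:],ce[1:]) if a[4]>40])
for z in(153,163,173):print(z,proj(s,(419,-287.5,z-3)))
print(tri(c,(197.5*1.28,153*1.28),s,(205+(736-400)*.3,80+127*.3125)))
E
```

```text
w3 [([np.int32(242), np.int32(178), np.int32(22), np.int32(29), np.int32(515)], array([252.5, 192.8]))]
side3 [([np.int32(505), np.int32(57), np.int32(7), np.int32(39), np.int32(126)], array([509. ,  81.8])), ([np.int32(301), np.int32(118), np.int32(9), np.int32(17), np.int32(130)], array([304.8, 125.8])), ([np.int32(137), np.int32(309), np.int32(15), np.int32(21), np.int32(227)], array([144.2, 319.1]))]
side1 [([np.int32(367), np.int32(28), np.int32(23), np.int32(42), np.int32(333)], array([377. ,  46.6])), ([np.int32(415), np.int32(37), np.int32(97), np.int32(59), np.int32(3125)], array([470.7,  66.5])), ([np.int32(266), np.int32(140), np.int32(8), np.int32(17), np.int32(126)], array([269.5, 147.9])), ([np.int32(137), np.int32(309), np.int32(15), np.int32(21), np.int32(209)], array([143.6, 319.1]))]
153 [303.34943442 125.35234512]
163 [303.66805414 122.12743052]
173 [303.99140459 118.85479093]
[ 413.90788843 -285.20689245  170.57137918]
```

```bash
python3 -c "
from h import *
print(env.job_done())"
```

```text
the job is handed in; nothing more can be done
None
```

The blue rack's hold-down bar lies home in its keeper notch (knob top measured at z≈171 mm, 170 expected), the knob is released, the red rack's bar shows no movement, and the job was handed in at about 7.4 s; no verdict was returned.

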